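Clear the ear defenders and offer up the case's hinge leaf

TASK

Hang the ear defenders that are parked over the hinge block on the bench rail, band over the bar with one cup on each side, and let go of them. Then take the loose hinge leaf with the single knuckle by its lug, bring its knuckle into the gap between the two knuckles of the hinge block so that the pin holes line up, square and centred in the gap, and finish while holding it there still in the air, carried by the gripper alone and not leaning on the block, ready for a colleague to push the pin through. Leave the spare two-knuckle leaf, the pin and everything else where they are.

Things in the scene. Friction and masses are not known exactly. Their poses are not given: they have to be found in the camera images.
- ear_defenders: Ear defenders standing on two black cups (54 x, 30 y, 62 high mm), inner faces 105 and outer 165 mm apart along y, astride the hinge block. Grey arched band, 18 mm wide, 5 thick, in the y-z plane; on its top a flat-sided black pad 26 (x) by 40 (y) mm, 130 to 150 mm above the cups' undersides: grip it across x. About 0.2 kg. Origin midway between the cups, level with their undersides.
- band_crown (a point): Underside of the arched band at its middle, 125 mm above the ear defenders' origin: this point rests on the bar when they hang.
- rail: Fixed bench rail: a level steel bar 16 mm in diameter, 240 mm long, along the body's y, its axis 150 mm above the bench, on a post at each end. Origin on the bench under the bar's middle; z up.
- rail_mid (a point): Middle of the bar, on its axis; the axes are those of the rail.
- hinge_block: Fixed grey block (jamb) 60 x, 76 y, 54 mm high, topped by an aluminium leaf (top at 64 mm) that juts out to -x with two knuckles: barrels along y, 22 mm outer diameter, 11 mm bore, 20 mm long, with a 36 mm gap between them (y -18 to 18), open above, below and in front; 4 mm clear behind a knuckle in place. Origin at the centre of the underside, on the bench.
- block_bore (a point): Middle of the gap, on the bore axis of the block's knuckles: 55 mm in front (-x) of the hinge block's origin and 65 mm above the bench. Axes are those of the block; the bore runs along y.
- lid_leaf: Loose aluminium leaf with ONE knuckle, lying flat: plate x -35 to 27, 50 wide (y), 10 mm thick; on it a flat-sided lug 40 (x) by 28 (y) mm, 10 to 36 mm above the underside; knuckle at the +x end, 22 mm diameter, 30 long along y. 0.2 kg. Origin on the underside below the lug's centre. It or the spare may lie in either of two places. When fitted its +x points as the block's +x.
- leaf_bore (a point): Centre of the loose leaf's bore: 45 mm along +x from the leaf's origin and 11 mm above its underside. Axes are those of the leaf; the bore runs along y.
- spare_leaf: Spare loose leaf, not to be used: same plate and lug as the lid leaf, but with TWO 14 mm long knuckles with a 22 mm gap between them. Origin and axes as the lid leaf.
- hinge_pin: Steel hinge pin with a crosswise head, 6 mm thick and 107 mm long, lying on the bench along its x, 12 mm high. To be left alone. Origin on its underside, near mid-length.
- sample_cup: Clear plastic cup, 68 mm wide and 70 mm high, open. To be left alone. Origin at the centre of its underside.
- screwdriver: Screwdriver with a black handle, lying on the bench along its x. To be left alone. Origin on its underside near mid-length.
- bottle: White plastic bottle, 52 mm wide and 110 mm high. To be left alone. Origin at the centre of its underside.
- jar: Clear jar with a white cap, 60 mm wide and 70 mm high. To be left alone. Origin at the centre of its underside.
There are look-alikes about, which are no part of the job. Leave any black look-alike of the lid_leaf alone. Several things have the shape of the ear_defenders; the one meant has the colours described above.

How it is judged:
By the outcome, as a careful person would: the job done as asked, in the order asked, and still so for the second after the job is handed in, while the arm keeps its last pose, push and grip.
It also fails if it takes over 64 s, if anything falls off the work surface, if the arm or the gripper's body presses on something with over 40 N, if the wrist force passes 120 N, or if a joint passes its speed limit or range.

ROBOT

A 6-joint arm with a two-finger parallel gripper is mounted at the origin on the work surface. World frame = base frame: x ahead of the robot, y to its left, z up, the work surface at z = 0. Lengths are in mm, angles in rad, forces in N, time in s.
With the tool pointing down it reaches from about 300 to 775 mm from the base axis. Payload 14.6 kg.
Tool frame: the origin (TCP) lies at the very end of the fingers, on their centre line; the grasp point (between the pads) lies manip.grip_depth behind it (manip.grip_depth is the distance from the TCP to the grasp point, in mm); x points along the fingers, z is the direction in which the jaws open and shut, and the axes are right-handed (so a half turn about x gives the same grasp; the last joint's range is limited). The gripper opens to 94 mm and grips with 3 to 60 N. Pads are 16 mm wide; open, the fingers measure 119 mm over their backs; the gripper's body (75 mm by 177 mm) begins 78 mm behind the grasp point.
Start: joints at [-1.391, 0.3, 1.521, -0, 1.321, -0.067], TCP at [134.36, -533.326, 205.446] pointing down, gripper open.
Joint ranges: [-3.03, 3.03], [-0.79, 2.21], [0.23, 2.52], [-1.04, 4.18], [0, 3.07], [-2.55, 2.55]. Speed limits (rad/s): [2.22, 2.22, 2.57, 3.14, 3.14, 3.14].

INTERFACE

Orientations are given as [roll, pitch, yaw] about the fixed x, y, z axes, in that order (R = Rz(yaw) Ry(pitch) Rx(roll)).
In Python, from cell import manip gives the robot as it stands.
- The arm moves only by the tool step_arm, never from a script. Its argument "commands" is one flat list of numbers, 7 for each row, row after row: the shift along the tool's x, y, z in m, then the turn, a rotation vector about the tool's x, y, z in degrees, then the finger opening in m, from 0 to 0.094. A call has 1 to 5 rows; each row shifts and turns the commanded pose from where the row before left it, along the tool's axes as they then stand; what a row does not reach is not made up. A row lasts 1/8 s, in which the tool goes at most 62.5 mm and 10.7 degrees, less where a joint would pass 70% of its speed; a pose out of reach is approached as far as the arm can. A call with a gripper value outside its range is refused whole. The fingers move at their own pace and stop on an object; "squeeze" is the grip in N (left out, the last holds). Time passes only in rows, so rows that do not move let the fingers close. It gives the time, the measured TCP pose, the force and the opening at its end, in the units of the state.
- manip.read_state(): the state, without advancing time (a new reading comes with each control period).
- manip.camera(name): name is "side" or "top" or "wrist"; returns the picture (400x640x3 uint8, red, green, blue); there is no depth.
- manip.camera_model(name): a dict with "intrinsics" (3x3 intrinsics, pixels), "k1" (the pictures are not rectified: a ray, as slopes to the right and down, at radius r is drawn at 1 + k1 r^2 times it, then the intrinsics apply), "origin" and "orientation" of the camera in the world; the wrist camera has in their place "tool_from_camera" (4x4, takes a point from camera to tool coordinates, whose origin is the TCP and whose axes are the tool frame's). Camera axes: x right, y up, looking along -z (the intrinsics and any distortion apply to the point x, -y, -z); pixel columns grow to the right and rows downward; lengths in mm; the calibration is good to about 2 mm. A picture is of the moment at which its call begins: read the wrist's pose just before it. camera_model takes no time and is no camera call.
- manip.sign_off(): hands the job in, once; it reports no verdict.
Trained networks look in the newest picture that a camera, given by its name, has taken for a name from the list of things; names that differ only in an ending like _2 or _b are one class to them, and where a whole thing is asked for, a point or a joint stands for the part that bears it (a point fixed in the world has none). Each returns a list of dicts, best first, with "score" (0 to 1); they miss things now and then, are a little off and sometimes report something else, mostly with a low value. They report only what shows in the picture. A call takes as long as a camera call. They do not tell look-alikes from the thing itself.
- manip.find_in(thing, camera): "centre" ([row, column] in pixels, amid what is visible of it).
- manip.outline_of(thing, camera): "pixels" (400x640 bool, what is visible of it) and "centre" ([row, column] in pixels, amid what is visible of it).
The state is a dict: "clock": time; "joints": joint angles; "qd": joint speeds; "effort": joint torques, N m; "eef_pos": TCP position; "eef_rot": TCP orientation; "wrist_force": force on the tool from outside, world axes, zero at the start; "moment": the same for the moment, N m; "finger_gap": finger opening in mm.
Only numpy, scipy, OpenCV 4.12 (cv2) and the standard library are available. Lean on these libraries where they do the work, as an engineer would, in place of code of your own. Each camera call takes 0.05 s, during which the arm holds its last target. There are 200 camera calls.

## Working session

There is one attempt and no reset: what is moved stays moved. The work goes in short steps, Python scripts to look and compute and a tool call to move; the robot and the scene stay as the last step left them, time stands still between calls to the robot, and variables do not carry over. Pictures are saved under pics/ and viewed, about 8 in all and at most 12, crops included, and the job is handed in when it is done.

Besides the shell and the picture viewer there is one more tool, called after ">>>" as name(argument=value, ...), one argument or row to a line, values as JSON. step_arm: Moves the arm, as the interface text tells. Its arguments: {"type":"object","properties":{"commands":{"type":"array"},"squeeze":{"type":"number"}},"required":["commands"]}

```bash
ls; mkdir -p pics; python3 - <<'E'
from cell import manip
import cv2,numpy as np
for c in("top","side"):
    im=manip.camera(c); cv2.imwrite(f"pics/{c}0.png",im[:,:,::-1])
    m=manip.camera_model(c); print(c,m)
    for t in["ear_defenders","rail","hinge_block","lid_leaf","spare_leaf","hinge_pin"]:
        print(t,[(round(d["score"],2),np.round(d["centre"]).tolist()) for d in manip.find_in(t,c)][:5])
print(manip.camera_model("wrist"),manip.grip_depth,manip.read_state())
E
```

```text
pics
top {'intrinsics': array([[389.1212509 ,   0.        , 317.4730025 ],
       [  0.        , 389.1212509 , 203.03392479],
       [  0.        ,   0.        ,   1.        ]]), 'k1': -0.008078121729418722, 'origin': array([375.33296442, -80.97925871, 942.64506204]), 'orientation': array([ 0.14212904,  0.0110125 , -1.57655679])}
ear_defenders [(0.78, [91.0, 381.0]), (0.59, [160.0, 326.0])]
rail [(0.57, [151.0, 160.0])]
hinge_block [(0.69, [166.0, 323.0])]
lid_leaf [(0.84, [272.0, 300.0]), (0.8, [305.0, 197.0]), (0.58, [230.0, 261.0])]
spare_leaf [(0.19, [157.0, 324.0])]
hinge_pin [(0.54, [240.0, 338.0])]
side {'intrinsics': array([[387.3809674 ,   0.        , 317.57916484],
       [  0.        , 387.3809674 , 192.00511564],
       [  0.        ,   0.        ,   1.        ]]), 'k1': -0.04608148949631029, 'origin': array([ 354.13393316, -680.42827664,  651.25841685]), 'orientation': array([ 0.85139165, -0.01480692, -0.21640446])}
ear_defenders [(0.59, [218.0, 372.0]), (0.57, [229.0, 480.0])]
rail [(0.65, [125.0, 333.0])]
hinge_block [(0.84, [209.0, 362.0]), (0.57, [126.0, 337.0])]
lid
[... 712 characters left out ...]
    1.00000000e+00]])} 18.8 {'clock': 0.7, 'joints': array([-1.39058119e+00,  2.99889078e-01,  1.52098456e+00,  3.20124844e-05,
        1.32069678e+00, -6.65829493e-02]), 'qd': array([ 9.44291251e-04, -1.10164750e-03,  8.96003551e-04, -7.75232394e-04,
        2.21063053e-06, -9.38056735e-04]), 'effort': array([-8.75745718e-05, -5.31573880e+01, -3.52882397e+01,  7.08987191e-02,
        2.12270301e-02, -6.04343063e-05]), 'eef_pos': array([ 134.37927879, -533.32948239,  205.45811474]), 'eef_rot': array([ 0.88215688,  1.57075816, -0.44184929]), 'wrist_force': array([-0.06069658, -0.38139367, -0.15120625]), 'moment': array([ 0.02864073, -0.00701055,  0.01600877]), 'finger_gap': 93.68917121389342}
```

```bash
python3 - <<'E'
import cv2,numpy as np
a=cv2.imread("pics/top0.png")[40:340,100:500];cv2.imwrite("pics/top0c.png",cv2.resize(a,None,fx=2,fy=2))
a=cv2.imread("pics/side0.png")[80:360,160:560];cv2.imwrite("pics/side0c.png",cv2.resize(a,None,fx=2,fy=2))
E
```

```text
(no output)
```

View pics/top0c.png

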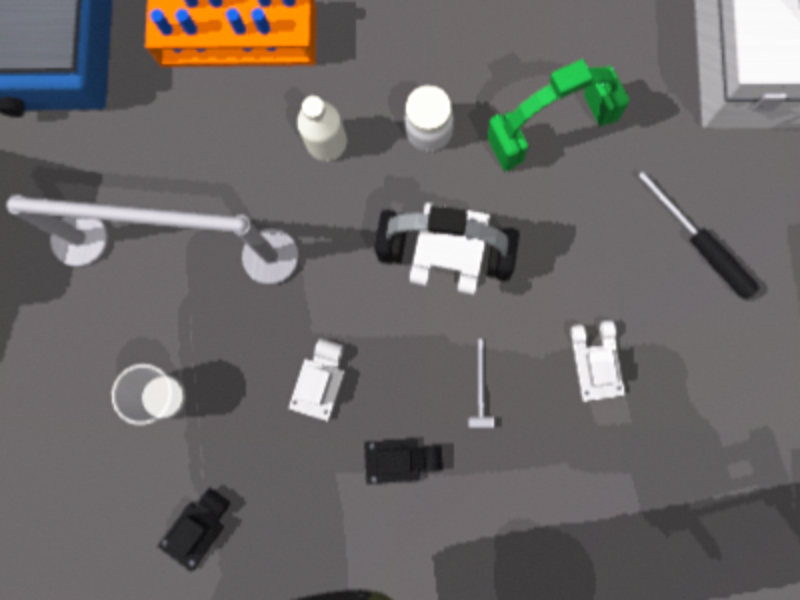

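View pics/side0c.png

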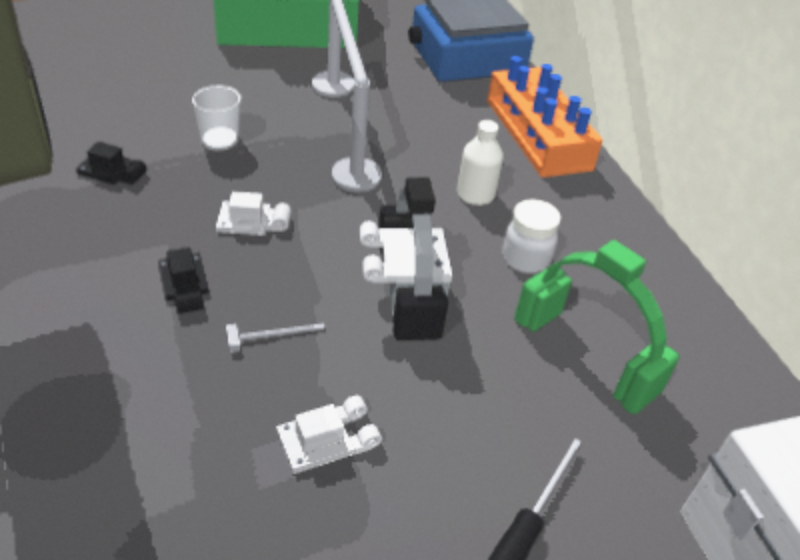

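The top view (2x crop, offset 100,40) shows the grey/black ear defenders with their pad at about (447,215). The single-knuckle leaf is at (318,385) and the spare at (600,365). The bar runs from (15,205) to (243,223). The side view agrees.

```bash
cat > h.py <<'E'
from cell import manip
import cv2,numpy as np
from scipy.spatial.transform import Rotation as R
def cam(name,st=None):
    m=manip.camera_model(name)
    if name=="wrist":
        st=st or manip.read_state()
        T=np.eye(4);T[:3,:3]=R.from_euler("xyz",st["eef_rot"]).as_matrix();T[:3,3]=st["eef_pos"]
        T=T@m["tool_from_camera"];Rm,o=T[:3,:3],T[:3,3]
    else: Rm,o=R.from_euler("xyz",m["orientation"]).as_matrix(),m["origin"]
    return m["intrinsics"],m["k1"],Rm,o
def ray(c,u,v):
    K,k,Rm,o=c
    p=cv2.undistortPoints(np.array([[[u,v]]],float),K,np.array([k,0,0,0,0]))[0,0]
    return o,Rm@np.array([p[0],-p[1],-1])
def atz(c,u,v,z):
    o,d=ray(c,u,v);return o+d*(z-o[2])/d[2]
def proj(c,P):
    K,k,Rm,o=c;q=(np.atleast_2d(P)-o)@Rm;s=np.c_[q[:,0],-q[:,1]]/-q[:,2:]
    s=s*(1+k*(s**2).sum(1,keepdims=True));return s@K[:2,:2].T+K[:2,2]
def totool(P,st=None):
    st=st or manip.read_state();return R.from_euler("xyz",st["eef_rot"]).as_matrix().T@(np.asarray(P)-st["eef_pos"])
E
python3 - <<'E'
from h import *
np.set_printoptions(precision=1,suppress=True)
t=cam("top");s=cam("side")
def T(u,v,z):return atz(t,100+u/2,40+v/2,z)
def S(u,v,z):return atz(s,160+u/2,80+v/2,z)
a,b=T(15,203,158),T(244,222,158);print("bar",a,b,(a+b)/2,np.hypot(*(b-a)[:2]),np.degrees(np.arctan2(*(a-b)[[1,0]]))-90)
print("feet",T(79,241,4),T(270,256,4),S(334,84,4),S(357,175,4))
print("pad T",T(447,209,150),"S",S(420,183,150))
print("cups",T(391,237,62),T(506,253,62))
print("block kn T",T(421,274,76),T(469,282,76),"S",S(370,230,68),S(374,266,68))
print("lug T",T(317,385,36),"kn",T(328,351,22),"S",S(247,200,36))
print("spare",T(600,367,36),"pin",T(481,385,10))
st=manip.read_state();print(R.from_euler("xyz",st["eef_rot"]).as_matrix())
E
```

```text
bar [621.6 367.8 158. ] [598.7 125.4 158. ] [610.1 246.6 158. ] 243.51842465245412 -5.405999103628432
feet [620.1 371.7   4. ] [598.8 132.3   4. ] [624.8 365.6   4. ] [600.2 127.3   4. ]
pad T [613.1 -86.3 150. ] S [606.2 -81.1 150. ]
cups [606.4 -21.5  62. ] [ 586.3 -154.8   62. ]
block kn T [559.3 -56.6  76. ] [ 549.6 -111.    76. ] S [564.3 -54.3  68. ] [ 553.  -111.6   68. ]
lug T [436.7  66.2  36. ] kn [478.1  56.   22. ] S [440.3  64.9  36. ]
spare [ 455.5 -263.9   36. ] pin [ 437.2 -126.2   10. ]
[[ 0.   1.   0.2]
 [-0.   0.2 -1. ]
 [-1.   0.   0. ]]
```

```bash
cat >> h.py <<'E'
def plan(x,y,z,phi,n,st=None):
    "n equal rows from now to TCP x,y,z, tool y at phi deg, tool pointing down"
    st=st or manip.read_state();R0=R.from_euler("xyz",st["eef_rot"]);p0=st["eef_pos"]
    f=np.radians(phi);Rt=R.from_matrix(np.c_[[0,0,-1],[np.cos(f),np.sin(f),0],[np.sin(f),-np.cos(f),0]])
    w=(R0.inv()*Rt).as_rotvec();Rc=R0
    print("now",np.round(p0,1),"turn",np.round(np.degrees(w),1),"step",round(np.linalg.norm(np.array([x,y,z])-p0)/n,1))
    for i in range(n):
        d=Rc.inv().apply((np.array([x,y,z])-p0)/n);print(*np.round(d/1000,4),*np.round(np.degrees(w)/n,2),sep=",");Rc=Rc*R.from_rotvec(w/n)
E
python3 -c "
from h import *
plan(600,-84,235,80.5,13)"
```

```text
now [ 134.4 -533.3  205.5] turn [-66.4   0.   -0. ] step 49.8
-0.0023,0.0432,-0.0248,-5.1,0.0,-0.0
-0.0023,0.0452,-0.0208,-5.1,0.0,-0.0
-0.0023,0.0469,-0.0167,-5.1,0.0,-0.0
-0.0023,0.0482,-0.0125,-5.1,0.0,-0.0
-0.0023,0.0491,-0.0081,-5.1,0.0,-0.0
-0.0023,0.0496,-0.0037,-5.1,0.0,-0.0
-0.0023,0.0498,0.0007,-5.1,0.0,-0.0
-0.0023,0.0495,0.0051,-5.1,0.0,-0.0
-0.0023,0.0489,0.0095,-5.1,0.0,-0.0
-0.0023,0.0478,0.0138,-5.1,0.0,-0.0
-0.0023,0.0464,0.018,-5.1,0.0,-0.0
-0.0023,0.0446,0.0221,-5.1,0.0,-0.0
-0.0023,0.0425,0.0259,-5.1,0.0,-0.0
```

>>> step_arm(
  commands=[-0.0023,0.0432,-0.0248,-5.1,0,0,0.09,-0.0023,0.0452,-0.0208,-5.1,0,0,0.09,-0.0023,0.0469,-0.0167,-5.1,0,0,0.09,-0.0023,0.0482,-0.0125,-5.1,0,0,0.09,-0.0023,0.0491,-0.0081,-5.1,0,0,0.09],
)

```text
clock: 1.32
eef_pos: [314.5, -359.3, 217.2]
eef_rot: [0.051, 1.57, -0.825]
wrist_force: [0.6, 0.3, -0.4]
finger_gap: 90.0
```

>>> step_arm(
  commands=[-0.0023,0.0496,-0.0037,-5.1,0,0,0.09,-0.0023,0.0498,0.0007,-5.1,0,0,0.09,-0.0023,0.0495,0.0051,-5.1,0,0,0.09,-0.0023,0.0489,0.0095,-5.1,0,0,0.09],
)

```text
clock: 1.82
eef_pos: [458.0, -221.1, 226.4]
eef_rot: [-0.055, 1.57, -0.575]
wrist_force: [-0.3, -0.9, -0.8]
finger_gap: 90.0
```

>>> step_arm(
  commands=[-0.0023,0.0478,0.0138,-5.1,0,0,0.09,-0.0023,0.0464,0.018,-5.1,0,0,0.09,-0.0023,0.0446,0.0221,-5.1,0,0,0.09,-0.0023,0.0425,0.0259,-5.1,0,0,0.09,0,0,0,0,0,0,0.09],
)

```text
clock: 2.45
eef_pos: [601.6, -82.0, 234.7]
eef_rot: [2.71, 1.57, 2.547]
wrist_force: [-0.7, 0.8, -1.2]
finger_gap: 89.9
```

```bash
python3 - <<'E'
from h import *
st=manip.read_state();print(st["clock"],st["eef_pos"],st["eef_rot"])
im=manip.camera("wrist");cv2.imwrite("pics/w1.png",im[:,:,::-1])
for d in manip.find_in("ear_defenders","wrist"):print(d)
E
```

```text
2.45 [601.56055783 -82.01810864 234.70483625] [2.71002994 1.57018846 2.54729543]
{'centre': [230.3, 447.3], 'score': 0.81}
{'centre': [185.8, 327.6], 'score': 0.69}
{'centre': [15.1, 293.2], 'score': 0.4}
```

View pics/w1.png

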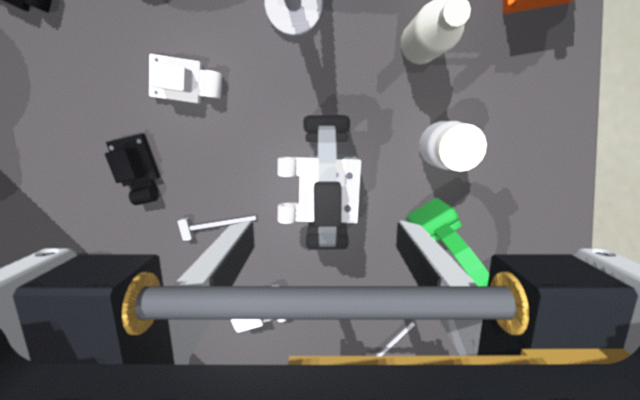

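The wrist view shows the black pad upright at about (328,203), square to the jaws. The block knuckles are at (287,167) and (287,213), the single-knuckle leaf at (185,78), and nothing stands between the fingers.

```bash
python3 - <<'E'
from h import *
np.set_printoptions(precision=1,suppress=True)
st=manip.read_state();c=cam("wrist",st)
for n,u,v,z in[("pad far",328,182,150),("pad L",315,195,150),("pad R",341,195,150),("cup far",327,124,62),("cup near",327,240,62),("kn1",286,167,76),("kn2",286,213,76),("lug",173,76,36),("kn",212,84,22)]:print(n,atz(c,u,v,z))
g=cv2.cvtColor(cv2.imread("pics/w1.png"),cv2.COLOR_BGR2GRAY)
print(g[170:250:4,328]);print(g[195,305:352]);print(g[170:250:4,318])
plan(610,-85,170,80.5,2)
E
```

```text
pad far [606.2 -67.1 150. ]
pad L [592.6 -76.9 150. ]
pad R [615.7 -80.8 150. ]
cup far [614.1 -17.6  62. ]
cup near [ 590.7 -156.3   62. ]
kn1 [560.6 -56.4  76. ]
kn2 [ 549.8 -109.5   76. ]
lug [444.2  67.3  36. ]
kn [482.8  53.2  22. ]
[225 224 225  92  82  77  81  76  76  78  75  76  75  73 107 150 141 138
 136  94]
[254 254 254 255 255 255 255 255 236 131  76  80  77  82  81  79  79  78
  81  79  81  81  79  79  78  75  79  75  80  77  75  75  78  75  71  84
 131 179 199 200 199 198 213 237 250 253 252]
[249 250 248 104  80  80  78  80  80  78  74  73  74  73  84 129  96  94
  87  65]
now [600.1 -84.3 235. ] turn [-0.1 -0.   0. ] step 32.9
0.0325,0.0005,0.005,-0.03,-0.02,0.0
0.0325,0.0005,0.005,-0.03,-0.02,0.0
```

```bash
python3 -c "
from h import *
plan(605,-84.5,131,80.5,4)"
```

```text
now [600.1 -84.3 235. ] turn [-0.1 -0.   0. ] step 26.0
0.026,0.0002,0.0012,-0.02,-0.01,0.0
0.026,0.0002,0.0012,-0.02,-0.01,0.0
0.026,0.0001,0.0012,-0.02,-0.01,0.0
0.026,0.0001,0.0012,-0.02,-0.01,0.0
```

>>> step_arm(
  commands=[0.026,0.0002,0.0012,0,0,0,0.06,0.026,0.0002,0.0012,0,0,0,0.06,0.026,0,0.0012,0,0,0,0.06,0.026,0,0.0012,0,0,0,0.06,0,0,0,0,0,0,0.06],
)

```text
clock: 3.18
eef_pos: [603.7, -85.6, 130.0]
eef_rot: [3.141, 1.568, 2.973]
wrist_force: [-0.5, -0.5, 0.9]
finger_gap: 60.4
```

>>> step_arm(
  commands=[0,0,0,0,0,0,0.0,0,0,0,0,0,0,0.0,0,0,0,0,0,0,0,0,0,0,0,0,0,0],
  squeeze=30,
)

```text
clock: 3.68
eef_pos: [605.1, -84.7, 131.7]
eef_rot: [-0.043, 1.57, -0.21]
wrist_force: [-0.8, 0.2, 2.7]
finger_gap: 25.9
```

```bash
python3 -c "
from h import *
st=manip.read_state();print(st['finger_gap'],st['wrist_force'])
p=st['eef_pos']
plan(p[0],p[1],325,80.5,5)"
```

```text
25.922419396923033 [-0.78825265  0.21017049  2.68936935]
now [605.1 -84.7 131.7] turn [-0.1  0.   0. ] step 38.7
-0.0387,-0.0,0.0,-0.01,0.0,0.0
-0.0387,-0.0,0.0,-0.01,0.0,0.0
-0.0387,-0.0,0.0,-0.01,0.0,0.0
-0.0387,-0.0,0.0,-0.01,0.0,0.0
-0.0387,-0.0,0.0,-0.01,0.0,0.0
```

>>> step_arm(
  commands=[-0.02,0,0,0,0,0,0,-0.03,0,0,0,0,0,0,-0.048,0,0,0,0,0,0,-0.048,0,0,0,0,0,0,-0.048,0,0,0,0,0,0],
)

```text
clock: 4.3
eef_pos: [604.8, -84.6, 326.8]
eef_rot: [-3.139, 1.57, 2.977]
wrist_force: [-0.3, -0.4, -1.5]
finger_gap: 25.6
```

```bash
python3 - <<'E'
from h import *
st=manip.read_state();print(st['finger_gap'],st['wrist_force'])
st["eef_pos"]=np.array([605,-84.5,325]);plan(610,247,330,-5.4,12,st)
E
```

```text
25.617390084608456 [-0.31089246 -0.39465165 -1.48285666]
now [605.  -84.5 325. ] turn [85.8 -0.   0. ] step 27.6
-0.0004,0.0273,-0.0042,7.15,-0.0,0.0
-0.0004,0.0266,-0.0075,7.15,-0.0,0.0
-0.0004,0.0254,-0.0108,7.15,-0.0,0.0
-0.0004,0.0239,-0.0139,7.15,-0.0,0.0
-0.0004,0.022,-0.0167,7.15,-0.0,0.0
-0.0004,0.0197,-0.0194,7.15,-0.0,0.0
-0.0004,0.0172,-0.0217,7.15,-0.0,0.0
-0.0004,0.0143,-0.0236,7.15,-0.0,0.0
-0.0004,0.0113,-0.0252,7.15,-0.0,0.0
-0.0004,0.008,-0.0264,7.15,-0.0,0.0
-0.0004,0.0047,-0.0272,7.15,-0.0,0.0
-0.0004,0.0013,-0.0276,7.15,-0.0,0.0
```

>>> step_arm(
  commands=[-0.0004,0.0273,-0.0042,7.15,0,0,0,-0.0004,0.0266,-0.0075,7.15,0,0,0,-0.0004,0.0254,-0.0108,7.15,0,0,0,-0.0004,0.0239,-0.0139,7.15,0,0,0],
)

```text
clock: 4.8
eef_pos: [606.6, 26.8, 326.8]
eef_rot: [-2.535, 1.57, 3.078]
wrist_force: [-0.0, 0.2, -1.7]
finger_gap: 25.8
```

>>> step_arm(
  commands=[-0.0004,0.022,-0.0167,7.15,0,0,0,-0.0004,0.0197,-0.0194,7.15,0,0,0,-0.0004,0.0172,-0.0217,7.15,0,0,0,-0.0004,0.0143,-0.0236,7.15,0,0,0],
)

```text
clock: 5.3
eef_pos: [608.2, 137.3, 328.4]
eef_rot: [-1.843, 1.57, -3.012]
wrist_force: [0.9, -0.1, -2.1]
finger_gap: 26.0
```

>>> step_arm(
  commands=[-0.0004,0.0113,-0.0252,7.15,0,0,0,-0.0004,0.008,-0.0264,7.15,0,0,0,-0.0004,0.0047,-0.0272,7.15,0,0,0,-0.0004,0.0013,-0.0276,7.15,0,0,0,0,0,0,0,0,0,0],
)

```text
clock: 5.92
eef_pos: [609.7, 248.3, 329.5]
eef_rot: [-1.313, 1.57, -2.976]
wrist_force: [-0.5, -0.4, -2.0]
finger_gap: 25.6
```

```bash
python3 - <<'E'
from h import *
manip.camera("side")
st=manip.read_state();print(st["clock"],st["eef_pos"],st["wrist_force"],st["finger_gap"])
im=manip.camera("wrist");im2=manip.camera("top")
cv2.imwrite("pics/r.png",np.vstack([cv2.resize(im,(480,300)),cv2.resize(im2[40:240,60:380],(480,300))])[:,:,::-1])
cv2.imwrite("pics/w2.png",im[:,:,::-1])
E
```

```text
5.975 [609.88127589 247.11747617 329.6658852 ] [ 0.69733651  0.07865248 -1.63958364] 25.775667363150234
```

View pics/r.png

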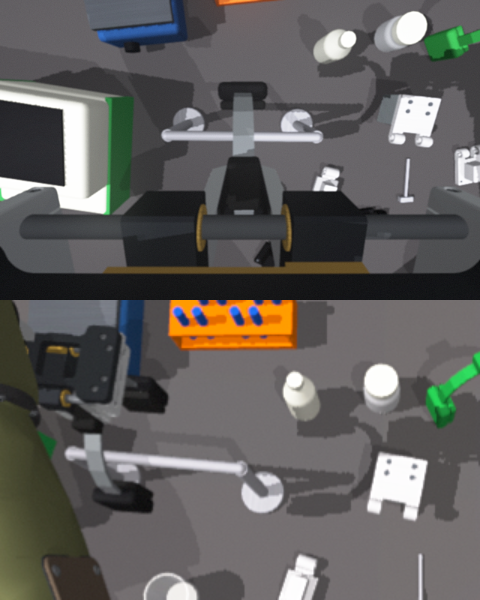

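Wrist view: the band at column 243 crosses the bar mid-length (bar 167 to 318), with the cups on either side. A green and white device stands beyond the +y end, so I'll check its clearance.

```bash
python3 - <<'E'
from h import *
np.set_printoptions(precision=1,suppress=True)
s=cam("side")
print("dev base",atz(s,160+215/2,80+38/2,0),atz(s,160+358/2,80+46/2,0))
st=manip.read_state();c=cam("wrist",st);k=4/3
for u,v in((133,97),(133,213),(108,97)):
    o,d=ray(c,u*k,v*k);print("dev",[ (z,np.round((o+d*(z-o[2])/d[2])[:2])) for z in (60,100,150,200)])
a,b=atz(c,167*k,133*k,150),atz(c,319*k,137*k,150);print(a,b,(a+b)/2,np.hypot(*(a-b)[:2]),np.degrees(np.arctan2(*(a-b)[[1,0]]))-90)
im=manip.camera("side");cv2.imwrite("pics/s2.png",cv2.resize(im[20:260,130:530],None,fx=2,fy=2)[:,:,::-1])
E
```

```text
dev base [457.1 563.5   0. ] [697.1 487.6   0. ]
dev [(60, array([690., 455.])), (100, array([689., 436.])), (150, array([688., 412.])), (200, array([687., 389.]))]
dev [(60, array([444., 508.])), (100, array([465., 484.])), (150, array([491., 454.])), (200, array([517., 425.]))]
dev [(60, array([695., 504.])), (100, array([693., 481.])), (150, array([691., 451.])), (200, array([690., 422.]))]
[626.7 369.6 150. ] [597.1 125.7 150. ] [611.9 247.6 150. ] 245.69678566349037 -6.910303196867616
```

View pics/s2.png

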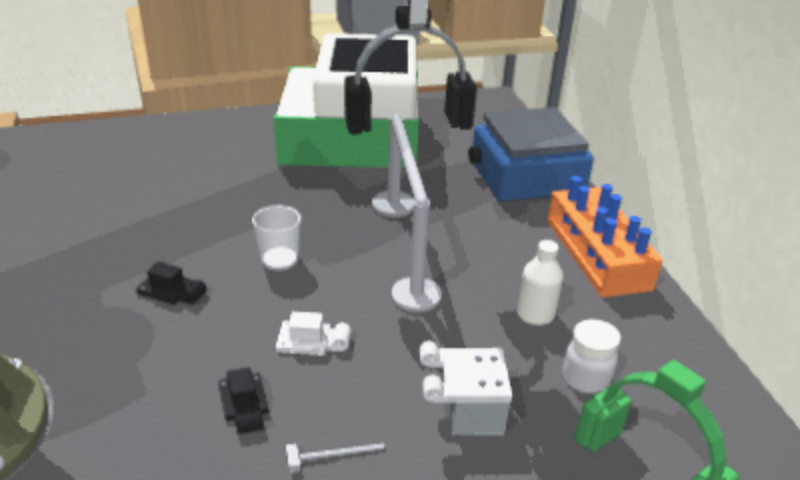

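Clear: the device starts beyond y≈450. Lowering.

>>> step_arm(
  commands=[0.045,0.001,0,0,0,0,0,0.045,0,0,0,0,0,0,0.04,0,0,0,0,0,0,0.02,0,0,0,0,0,0,0.008,0,0,0,0,0,0],
)

```text
clock: 6.75
eef_pos: [610.9, 245.8, 171.2]
eef_rot: [-1.102, 1.569, -2.766]
wrist_force: [-0.6, -0.3, -2.1]
finger_gap: 25.7
```

>>> step_arm(
  commands=[0.003,0,0,0,0,0,0,0.002,0,0,0,0,0,0,0.001,0,0,0,0,0,0],
)

```text
clock: 7.12
eef_pos: [611.2, 246.7, 166.8]
eef_rot: [1.959, 1.57, 0.294]
wrist_force: [0.3, 0.7, -2.6]
finger_gap: 25.8
```

>>> step_arm(
  commands=[0.001,0,0,0,0,0,0,0.001,0,0,0,0,0,0,0,0,0,0,0,0,0],
)

```text
clock: 7.5
eef_pos: [611.1, 246.8, 164.5]
eef_rot: [2.029, 1.57, 0.365]
wrist_force: [-0.1, 0.2, 1.0]
finger_gap: 26.1
```

>>> step_arm(
  commands=[0.001,0,0,0,0,0,0,0.0,0,0,0,0,0,0],
)

```text
clock: 7.75
eef_pos: [611.2, 246.7, 164.3]
eef_rot: [1.946, 1.57, 0.282]
wrist_force: [-3.3, -1.7, 8.2]
finger_gap: 25.9
```

Contact is made (8 N). Opening.

>>> step_arm(
  commands=[0,0,0,0,0,0,0.03,0,0,0,0,0,0,0.04,0,0,0,0,0,0,0.05,0,0,0,0,0,0,0.06,0,0,0,0,0,0,0.06],
)

```text
clock: 8.38
eef_pos: [611.0, 246.7, 163.1]
eef_rot: [-1.201, 1.571, -2.865]
wrist_force: [0.2, 0.2, -0.1]
finger_gap: 59.6
```

>>> step_arm(
  commands=[-0.01,0,0,0,0,0,0.06,-0.03,0,0,0,0,0,0.06,-0.05,0,0,0,0,0,0.06,-0.04,0,0,0,0,0,0.06],
)

```text
clock: 8.88
eef_pos: [611.0, 246.7, 296.2]
eef_rot: [1.999, 1.569, 0.335]
wrist_force: [0.6, -0.6, 0.5]
finger_gap: 60.1
```

```bash
python3 - <<'E'
from h import *
np.set_printoptions(precision=1,suppress=True)
st=manip.read_state();print(st["clock"],st["eef_pos"])
im=manip.camera("side");w=manip.camera("wrist")
cv2.imwrite("pics/s3.png",np.hstack([cv2.resize(im[30:250,200:440],None,fx=1.8,fy=1.8),cv2.resize(w[0:396],(380,396))])[:,:,::-1])
# next: above lid leaf
t=cam("top");print("lug T",atz(t,258.5,232.5,36))
plan(430,70,170,-15,12)
E
```

```text
8.875 [611.  246.7 296.2]
lug T [436.7  66.2  36. ]
now [611.9 247.  299.2] turn [ 9.6 -0.2 -0.4] step 23.7
0.0106,-0.0138,0.0161,0.8,-0.02,-0.04
0.0106,-0.0136,0.0163,0.8,-0.02,-0.04
0.0106,-0.0133,0.0165,0.8,-0.02,-0.04
0.0106,-0.0131,0.0167,0.8,-0.02,-0.04
0.0107,-0.0128,0.0169,0.8,-0.02,-0.04
0.0107,-0.0126,0.017,0.8,-0.02,-0.04
0.0107,-0.0124,0.0172,0.8,-0.02,-0.04
0.0107,-0.0121,0.0174,0.8,-0.02,-0.04
0.0107,-0.0119,0.0175,0.8,-0.02,-0.04
0.0107,-0.0116,0.0177,0.8,-0.02,-0.04
0.0107,-0.0113,0.0179,0.8,-0.02,-0.04
0.0108,-0.0111,0.018,0.8,-0.02,-0.04
```

View pics/s3.png

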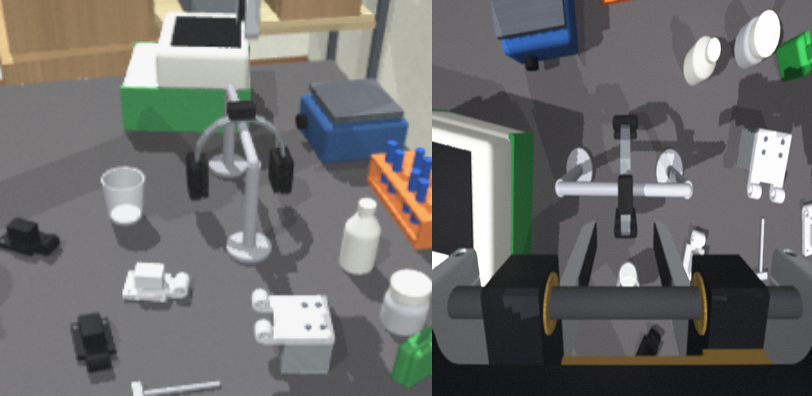

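The ear defenders hang on the bar (pad at about (240,110) in the left panel), a cup on each side, and the gripper is free. Next is the leaf.

>>> step_arm(
  commands=[0.0107,-0.0138,0.0161,0.8,0,0,0.07,0.0107,-0.0136,0.0163,0.8,0,0,0.07,0.0107,-0.0133,0.0165,0.8,0,0,0.07,0.0107,-0.0131,0.0167,0.8,0,0,0.07,0.0107,-0.0128,0.0169,0.8,0,0,0.07],
)

```text
clock: 9.6
eef_pos: [534.2, 172.3, 239.3]
eef_rot: [-1.215, 1.571, -2.95]
wrist_force: [0.8, 0.0, -0.1]
finger_gap: 70.2
```

>>> step_arm(
  commands=[0.0107,-0.0126,0.017,0.8,0,0,0.07,0.0107,-0.0124,0.0172,0.8,0,0,0.07,0.0107,-0.0121,0.0174,0.8,0,0,0.07,0.0107,-0.0119,0.0175,0.8,0,0,0.07,0.0107,-0.0116,0.0177,0.8,0,0,0.07],
)

```text
clock: 10.22
eef_pos: [458.2, 98.7, 185.8]
eef_rot: [-1.367, 1.571, 3.112]
wrist_force: [-0.0, 0.2, 0.8]
finger_gap: 70.0
```

>>> step_arm(
  commands=[0.0107,-0.0113,0.0179,0.8,0,0,0.07,0.0108,-0.0111,0.018,0.8,0,0,0.07,0,0,0,0,0,0,0.07],
)

```text
clock: 10.6
eef_pos: [427.9, 69.1, 164.4]
eef_rot: [-1.213, 1.57, -3.046]
wrist_force: [-0.3, -0.4, -0.2]
finger_gap: 69.8
```

```bash
python3 - <<'E'
from h import *
np.set_printoptions(precision=1,suppress=True)
manip.camera("top");st=manip.read_state();print(st["clock"],st["eef_pos"],st["eef_rot"])
w=manip.camera("wrist");np.save("w3.npy",w);import pickle;pickle.dump(st,open("w3.pkl","wb"))
cv2.imwrite("pics/w3.png",w[:,:,::-1])
for t in("lid_leaf","hinge_block"):
  for d in manip.find_in(t,"wrist"):print(t,d)
E
```

```text
10.65 [428.7  69.6 165. ] [2.1 1.6 0.3]
lid_leaf {'centre': [339.9, 244.1], 'score': 0.91}
lid_leaf {'centre': [223.0, 432.8], 'score': 0.75}
lid_leaf {'centre': [170.1, 322.2], 'score': 0.73}
hinge_block {'centre': [152.7, 499.5], 'score': 0.72}
hinge_block {'centre': [8.2, 441.2], 'score': 0.65}
```

View pics/w3.png

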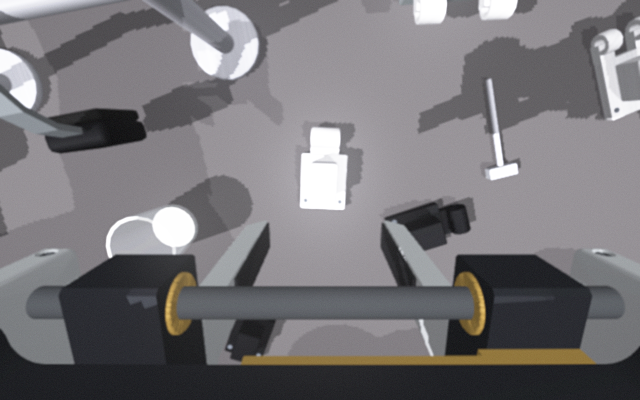

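The leaf sits between and ahead of the open fingers: plate corners at about (301,153), (347,154), (346,209) and (300,208), knuckle at (325,140), almost aligned with the jaws.

```bash
python3 - <<'E'
from h import *
import pickle
np.set_printoptions(precision=1,suppress=True)
w=np.load("w3.npy");st=pickle.load(open("w3.pkl","rb"));c=cam("wrist",st)
g=cv2.cvtColor(w,cv2.COLOR_RGB2GRAY)
print(g[195,292:356]);print(g[146,300:350]);print(g[120:216:2,310])
P=[atz(c,u,v,10) for u,v in((301,153),(347,154),(346.5,209),(300,208))];print(np.array(P))
ctr=np.mean(P,0);xd=(P[0]+P[1]-P[2]-P[3]);yaw=np.degrees(np.arctan2(xd[1],xd[0]))
yd=P[0]+P[3]-P[1]-P[2];print("centre",ctr,"yaw",yaw,np.degrees(np.arctan2(yd[1],yd[0]))-90)
f=np.radians(-14);o=ctr+4*np.array([np.cos(f),np.sin(f),0]);print("origin",o,"kn",atz(c,325,127,14))
E
```

```text
[168 167 167 166 161 155 152 161 240 255 255 255 255 255 255 255 255 255
 255 255 255 255 255 255 255 255 255 255 255 255 255 255 255 255 255 255
 255 255 255 255 255 255 255 255 255 255 255 255 255 255 255 255 255 209
 138 128 129 128 133 144 157 164 168 166]
[151 156 162 162 165 164 159 154 151 154 206 249 253 252 252 252 252 252
 252 252 252 252 253 253 253 253 254 254 254 254 254 254 254 254 254 254
 255 255 255 210 143 126 126 126 129 129 141 153 164 161]
[159 150 145 143 156 175 196 212 229 237 234 226 213 206 235 237 228 255
 255 255 255 255 255 255 255 255 255 255 255 255 255 255 255 255 255 255
 255 255 255 255 255 255 255 255 245 162 165 165]
[[471.1  86.5  10. ]
 [456.8  37.8  10. ]
 [395.7  53.7  10. ]
 [410.9 105.2  10. ]]
centre [433.6  70.8  10. ] yaw -15.915185511482278 -16.34430841538709
origin [437.5  69.8  10. ] kn [491.3  53.6  14. ]
```

```bash
python3 -c "
from h import *
plan(438,69,13.5,-16,5)"
```

```text
now [429.2  70.  165.1] turn [ 1.1 -0.  -0. ] step 30.4
0.0303,0.0017,-0.0003,0.21,-0.0,-0.01
0.0303,0.0017,-0.0003,0.21,-0.0,-0.01
0.0303,0.0017,-0.0003,0.21,-0.0,-0.01
0.0303,0.0017,-0.0003,0.21,-0.0,-0.01
0.0303,0.0017,-0.0003,0.21,-0.0,-0.01
```

>>> step_arm(
  commands=[0.045,0.002,-0.0005,0.4,0,0,0.06,0.045,0.002,-0.0005,0.4,0,0,0.06,0.035,0.002,-0.0005,0.3,0,0,0.06,0.02,0.0015,0,0,0,0,0.06,0.0065,0.001,0,0,0,0,0.06],
)

```text
clock: 11.42
eef_pos: [437.2, 69.0, 12.3]
eef_rot: [-1.243, 1.569, -3.094]
wrist_force: [1.6, -0.4, 0.2]
finger_gap: 60.0
```

>>> step_arm(
  commands=[0,0,0,0,0,0,0.05,0,0,0,0,0,0,0.0,0,0,0,0,0,0,0,0,0,0,0,0,0,0,0,0,0,0,0,0,0],
  squeeze=40,
)

```text
clock: 12.05
eef_pos: [437.5, 68.8, 13.7]
eef_rot: [1.983, 1.57, 0.132]
wrist_force: [-0.7, 0.4, 6.8]
finger_gap: 27.8
```

>>> step_arm(
  commands=[-0.01,0,0,0,0,0,0,-0.03,0,0,0,0,0,0,-0.05,0,0,0,0,0,0,-0.05,0,0,0,0,0,0,0,0,0,0,0,0,0],
)

```text
clock: 12.68
eef_pos: [438.6, 68.9, 156.7]
eef_rot: [1.921, 1.564, 0.07]
wrist_force: [-0.1, -1.2, -2.3]
finger_gap: 27.7
```

```bash
python3 - <<'E'
from h import *
np.set_printoptions(precision=1,suppress=True)
t=manip.camera("top");np.save("t4.npy",t)
for k in range(1):
    st=manip.read_state();print(st["clock"],st["eef_pos"],st["finger_gap"],st["wrist_force"])
w=manip.camera("wrist");np.save("w4.npy",w);import pickle;pickle.dump(st,open("w4.pkl","wb"))
s=manip.camera("side");np.save("s4.npy",s)
a=cv2.resize(w[0:300,140:640],(760,456));b=np.hstack([cv2.resize(t[140:188,290:370],(380,228)),cv2.resize(s[160:220,320:420],(380,228))])
cv2.imwrite("pics/w4.png",np.vstack([a,b])[:590,:,::-1])
plan(440,-70,154,-10,6)
E
```

```text
12.725 [437.5  68.8 154.3] 27.72612901924502 [-1.6  0.5 -2.5]
now [436.5  68.7 152.2] turn [-6.1  0.   0.1] step 23.1
-0.0003,0.007,0.0221,-1.01,0.0,0.02
-0.0003,0.0066,0.0222,-1.01,0.0,0.02
-0.0003,0.0062,0.0223,-1.01,0.0,0.02
-0.0003,0.0058,0.0224,-1.01,0.0,0.02
-0.0003,0.0054,0.0225,-1.01,0.0,0.02
-0.0003,0.005,0.0226,-1.01,0.0,0.02
```

View pics/w4.png

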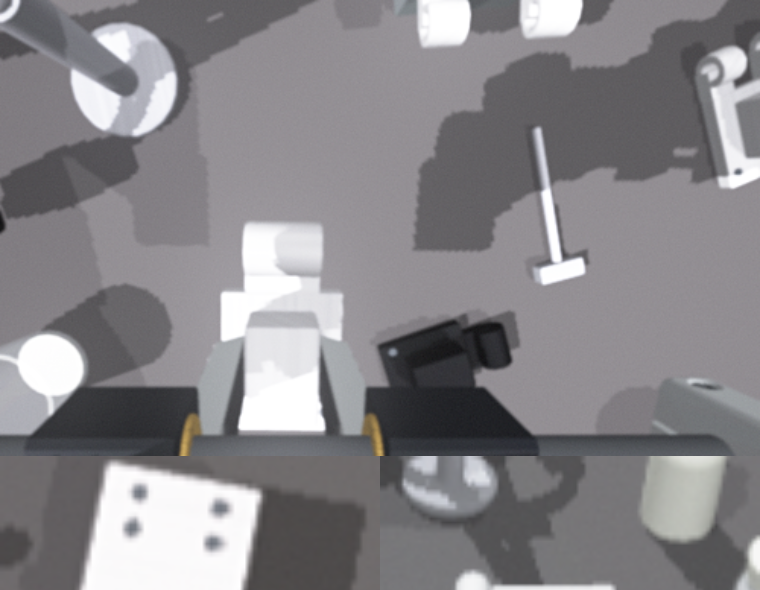

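The grip is good (27.7 mm). The knuckle shows at (283,248) in the crop, square in the jaws. Going to a point 40 mm in front of the gap, level with the bore.

```bash
python3 - <<'E'
from h import *
st=manip.read_state();st["eef_pos"]=np.array([437.5,68.9,153.6]);print(st["eef_rot"])
plan(472,-68,67.6,-10,8,st)
E
```

```text
[-1.23310992  1.569134   -3.08422653]
now [437.5  68.9 153.6] turn [-6.1  0.   0.1] step 20.7
0.0107,0.0089,0.0152,-0.76,0.0,0.01
0.0107,0.0087,0.0154,-0.76,0.0,0.01
0.0107,0.0085,0.0155,-0.76,0.0,0.01
0.0107,0.0083,0.0156,-0.76,0.0,0.01
0.0107,0.0081,0.0157,-0.76,0.0,0.01
0.0107,0.0079,0.0158,-0.76,0.0,0.01
0.0107,0.0076,0.0159,-0.76,0.0,0.01
0.0107,0.0074,0.016,-0.76,0.0,0.01
```

>>> step_arm(
  commands=[0.0107,0.0089,0.0152,-0.76,0,0,0,0.0107,0.0087,0.0154,-0.76,0,0,0,0.0107,0.0085,0.0155,-0.76,0,0,0,0.0107,0.0083,0.0156,-0.76,0,0,0],
)

```text
clock: 13.32
eef_pos: [453.8, -0.2, 108.4]
eef_rot: [-1.436, 1.568, 3.05]
wrist_force: [0.6, -0.0, -1.6]
finger_gap: 27.5
```

>>> step_arm(
  commands=[0.0107,0.0081,0.0157,-0.76,0,0,0,0.0107,0.0079,0.0158,-0.76,0,0,0,0.0107,0.0076,0.0159,-0.76,0,0,0,0.0107,0.0074,0.016,-0.76,0,0,0,0,0,0,0,0,0,0],
)

```text
clock: 13.95
eef_pos: [470.7, -68.5, 65.6]
eef_rot: [-1.613, 1.567, 2.924]
wrist_force: [0.2, 0.5, -1.4]
finger_gap: 27.7
```

>>> step_arm(
  commands=[0,0,0,0,0,0,0,0,0,0,0,0,0,0,0,0,0,0,0,0,0],
)

```text
clock: 14.32
eef_pos: [471.9, -67.8, 67.8]
eef_rot: [1.595, 1.57, -0.149]
wrist_force: [-0.2, -0.0, -2.7]
finger_gap: 27.8
```

```bash
python3 - <<'E'
from h import *
import pickle
st=manip.read_state();print(st["clock"],st["eef_pos"],st["eef_rot"],st["finger_gap"])
w=manip.camera("wrist");np.save("w5.npy",w);pickle.dump(st,open("w5.pkl","wb"))
cv2.imwrite("pics/w5.png",cv2.resize(w[20:220,220:420],None,fx=3,fy=3,interpolation=cv2.INTER_CUBIC)[:,:,::-1])
E
```

```text
14.325 [471.87747831 -67.7829992   67.77677319] [ 1.59509851  1.57043551 -0.14937968] 27.781193378870228
```

View pics/w5.png

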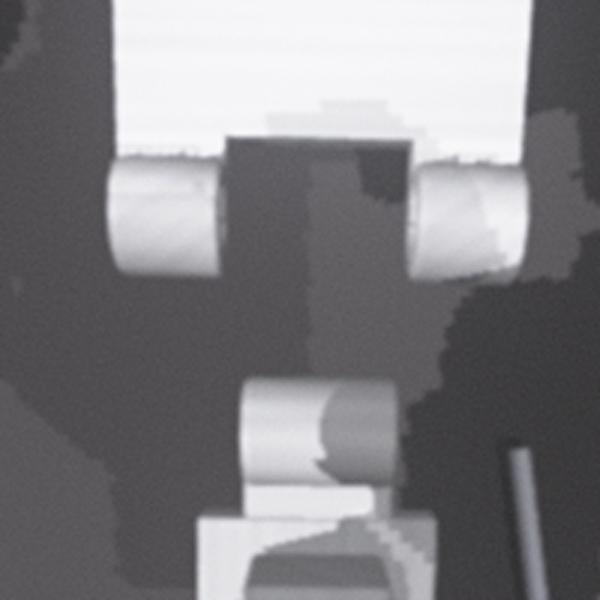

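The block knuckles are at crop rows 157-276 and columns 107-220 and 410-528, and the gap edge is at row 137. The leaf knuckle spans columns 240-400 and rows 378-485, almost centred and square. Measuring the edges to sub-pixel.

```bash
cat > m.py <<'E'
from h import *
import pickle
from scipy.optimize import brentq
np.set_printoptions(precision=2,suppress=True)
def edge(g,lo,hi,others,axis,sign):
    "sub-pixel position of strongest gradient of given sign between lo,hi along axis, median line over others"
    out=[]
    for k in others:
        p=g[lo:hi,k] if axis==0 else g[k,lo:hi]
        d=np.clip(sign*np.gradient(cv2.GaussianBlur(p[:,None],(1,3),0)[:,0]),0,None);i=int(d.argmax());s=slice(max(i-2,0),i+3)
        out.append(lo+(d[s]*np.arange(lo,hi)[s]).sum()/d[s].sum())
    a=np.polyfit(others,out,1);r=np.abs(np.polyval(a,others)-out);a=np.polyfit(np.array(others)[r<=np.median(r)*2+.05],np.array(out)[r<=np.median(r)*2+.05],1)
    return np.polyval(a,np.mean(others)),a[0]
m=manip.camera_model("wrist");TC=m["tool_from_camera"];K,k1=m["intrinsics"],m["k1"]
def tray(u,v):
    p=cv2.undistortPoints(np.array([[[u,v]]],float),K,np.array([k1,0,0,0,0]))[0,0]
    return TC[:3,3],TC[:3,:3]@np.array([p[0],-p[1],-1])
def tan_y(u,v,x,side):
    "tool y of a cylinder axis (along z, at depth x, r 11) whose +y (side 1) / -y (side -1) silhouette passes pixel"
    o,d=tray(u,v);n=np.array([-d[1],d[0]])/np.hypot(d[0],d[1])  # normal, toward +y
    # line: n.(p-o)=0 ; axis at n.(p-o) = -side*11
    return o[1]+(-side*11-n[0]*(x-o[0]))/n[1]
def at_x(u,v,x):
    o,d=tray(u,v);return (o+d*(x-o[0])/d[0])
E
python3 - <<'E'
from m import *
w=np.load("w5.npy");g=cv2.cvtColor(w,cv2.COLOR_RGB2GRAY).astype(np.float32)
R_=lambda a,b:list(range(a,b))
f1=edge(g,104,118,R_(262,290),0,-1);f2=edge(g,104,120,R_(362,380),0,-1)
gp=edge(g,58,72,R_(300,352),0,-1)
kt=edge(g,138,152,R_(303,350),0,1)
print("block fronts",f1,f2,"slope",(f2[0]-f1[0])/(371-276),"gap back",gp,"kn front",kt)
cl=[edge(g,248,264,R_(80,105),1,1),edge(g,288,300,R_(80,105),1,-1),edge(g,350,365,R_(80,105),1,1),edge(g,388,402,R_(80,90),1,-1)]
pl=[edge(g,250,265,R_(22,65),1,1),edge(g,388,402,R_(22,65),1,-1)]
gs=[edge(g,288,302,R_(68,72),1,-1),edge(g,350,362,R_(68,72),1,1)]
kl=[edge(g,294,308,R_(152,172),1,1),edge(g,346,362,R_(152,172),1,-1)]
print("barrels",cl,"plate",pl,"gapsides",gs,"kn",kl)
x=2.65
print("block bore y",tan_y(276,f1[0],x,-1),tan_y(371,f2[0],x,-1),"from gap back (z64): bore y",at_x(326,gp[0],3.7)[1])
print("kn bore y",tan_y(326,kt[0],x,1))
zt=x-11
print("z: barrels",[at_x(c[0],92,zt)[2] for c in cl],"plate",[at_x(c[0],44,3.7)[2] for c in pl],"gap",[at_x(c[0],70,3.7)[2] for c in gs],"kn",[at_x(c[0],162,zt)[2] for c in kl])
E
```

```text
block fronts (np.float64(214.64135981176076), np.float64(0.03833415520302853)) (np.float64(215.79501376779433), np.float64(-0.12540142744404806)) slope 0.012143725852984899 gap back (np.float64(123.73766524581394), np.float64(0.025439869104139527)) kn front (np.float64(284.3728921556626), np.float64(0.0162413539090396))
barrels [(np.float64(503.6132533655455), np.float64(0.05983196941316829)), (np.float64(579.5722653940481), np.float64(0.00609275158969631)), (np.float64(705.4313199933155), np.float64(-0.03928589045497979)), (np.float64(783.4424184628028), np.float64(0.051378058158652616))] plate [(np.float64(507.6382716825272), np.float64(0.02620919144923563)), (np.float64(783.4016020181826), np.float64(-0.07270767814331257))] gapsides [(np.float64(582.4689116998871), np.float64(-0.24726122739401465)), (np.float64(706.8348973122476), np.float64(-0.11437184542040355))] kn [(np.float64(593.5936073669553), np.float64(-0.0322299554047181)), (np.float64(698.001284696421), np.float64(0.00479535364862415))]
block bore y 24.20793909849261 23.36141561626345 from gap back (z64): bore y 68.46887631726041
kn bore y -48.90464894185973
z: barrels [np.float64(95.83117657865407), np.float64(137.1028787606231), np.float64(206.11181908255617), np.float64(249.43658724384017)] plate [np.float64(101.3955577546024), np.float64(257.8409820137706)] gap [np.float64(146.11474742369538), np.float64(217.93491651902738)] kn [np.float64(152.653363743021), np.float64(213.09622898398703)]
```

```bash
sed -i 's/out.append(lo+(/out.append((/' m.py; cat > meas.py <<'E'
from m import *
R_=lambda a,b:list(range(a,b))
w=np.load("w5.npy");g=cv2.cvtColor(w,cv2.COLOR_RGB2GRAY).astype(np.float32)
f1=edge(g,104,118,R_(262,290),0,-1);f2=edge(g,104,120,R_(362,380),0,-1)
gp=edge(g,58,72,R_(300,352),0,-1)
kt=edge(g,138,152,R_(303,326),0,1);kt2=edge(g,138,152,R_(328,350),0,1);kb=edge(g,174,188,R_(305,325),0,1)
print("block fronts",f1[0],f2[0],"slope",(f2[0]-f1[0])/(371-276),"gap back",gp,"kn front",kt,kt2,kb)
cl=[edge(g,248,264,R_(80,105),1,1),edge(g,288,300,R_(80,105),1,-1),edge(g,350,365,R_(80,105),1,1),edge(g,388,402,R_(80,90),1,-1)]
pl=[edge(g,250,265,R_(22,65),1,1),edge(g,388,402,R_(22,65),1,-1)]
gs=[edge(g,288,302,R_(68,72),1,-1),edge(g,350,362,R_(68,72),1,1)]
kl=[edge(g,294,308,R_(152,172),1,1),edge(g,346,362,R_(152,172),1,-1)]
x=2.65
print("block bore y",tan_y(276,f1[0],x,-1),tan_y(371,f2[0],x,-1),"gap back y",at_x(326,gp[0],3.7)[1])
print("kn bore y",tan_y(314,kt[0],x,1),tan_y(339,kt2[0],x,1),"from back",tan_y(315,kb[0],x,-1))
zt=x-11
for n,q,v,xx in(("barrels",cl,92,zt),("plate",pl,44,3.7),("gap",gs,70,3.7),("kn",kl,162,zt)):
    print(n,np.array([at_x(c[0],v,xx)[2] for c in q]),np.mean([at_x(c[0],v,xx)[2] for c in q]),np.array([c[1] for c in q]))
E
python3 meas.py
```

```text
block fronts 110.64135981176078 111.79501376779443 slope 0.012143725852985798 gap back (np.float64(65.73766524581396), np.float64(0.02543986910413965)) kn front (np.float64(146.1991365581475), np.float64(0.01540233218089274)) (np.float64(146.62383851226033), np.float64(0.013913189940907324)) (np.float64(181.76943234371362), np.float64(0.004775552268642221))
block bore y 86.95720655538578 86.20368414350364 gap back y 100.43495805665506
kn bore y 44.38978513976321 44.110265868568575 from back 44.98164536991021
barrels [-38.11 -18.7   15.76  37.34] -0.9255454825596399 [ 0.06  0.01 -0.04  0.05]
plate [-38.2   38.65] 0.22717021905314283 [ 0.03 -0.07]
gap [-17.99  17.45] -0.2707116311047084 [-0.25 -0.11]
kn [-15.18  14.63] -0.27400598256652486 [-0.03  0.  ]
```

Nominal advance is 42 mm, with a lateral offset of about 0 and a relative yaw under 0.5°. Advancing.

>>> step_arm(
  commands=[0,0.012,0,0,0,0,0,0,0.012,0,0,0,0,0,0,0.008,0,0,0,0,0,0,0.005,0,0,0,0,0,0,0.003,0,0,0,0,0],
)

```text
clock: 15.0
eef_pos: [511.4, -75.1, 67.4]
eef_rot: [-1.53, 1.571, 3.008]
wrist_force: [-0.1, -0.1, -1.7]
finger_gap: 27.7
```

>>> step_arm(
  commands=[0,0.001,0,0,0,0,0,0,0,0,0,0,0,0,0,0,0,0,0,0,0],
)

```text
clock: 15.38
eef_pos: [512.1, -75.2, 67.6]
eef_rot: [1.199, 1.571, -0.546]
wrist_force: [0.1, -0.6, -1.5]
finger_gap: 27.7
```

```bash
python3 - <<'E'
from h import *
import pickle
st=manip.read_state();print(st["clock"],st["eef_pos"],st["eef_rot"],st["finger_gap"],st["wrist_force"])
w=manip.camera("wrist");np.save("w6.npy",w)
s=manip.camera("side");np.save("s6.npy",s)
print(proj(cam("side"),[[556,-82.5,65]]))
a=cv2.resize(w[60:200,235:420],None,fx=4,fy=4,interpolation=cv2.INTER_CUBIC)[:,:,::-1][:560]
cv2.imwrite("pics/w6.png",a)
c=proj(cam("side"),[[556,-82.5,65]])[0].astype(int)
cv2.imwrite("pics/s6.png",cv2.resize(s[c[1]-35:c[1]+35,c[0]-50:c[0]+50],None,fx=8,fy=8,interpolation=cv2.INTER_CUBIC)[:,:,::-1]);print(c)
E
```

```text
15.375 [512.10877254 -75.24213035  67.60624178] [ 1.19934306  1.57078442 -0.54566854] 27.69990647752299 [ 0.10707628 -0.55242271 -1.45871237]
[[344.67317589 204.78094205]]
[344 204]
```

View pics/w6.png

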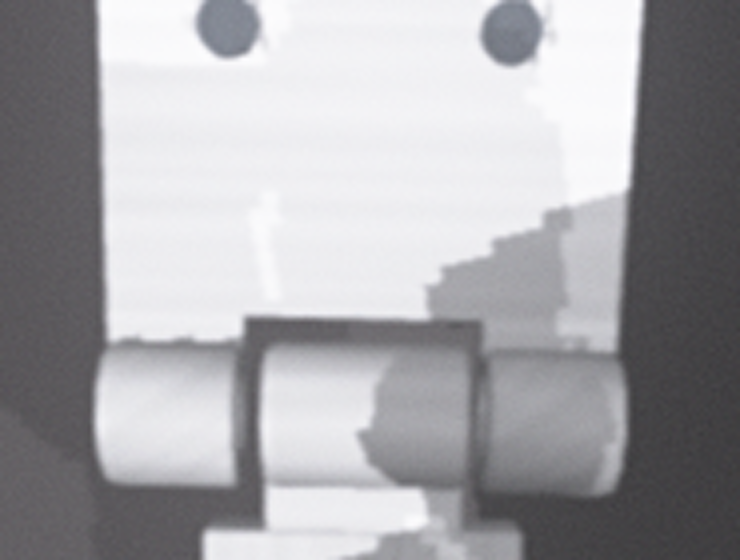

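View pics/s6.png

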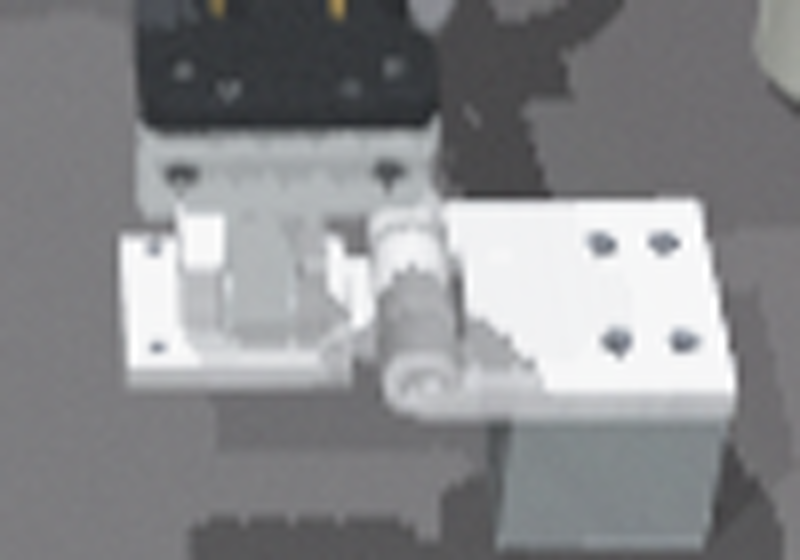

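The knuckle sits in the gap. In the wrist crop the left barrel ends at column 237, the knuckle spans 262-472 and the right barrel starts at about 486, so the knuckle is about 0.8 mm too far right. The side crop shows the three barrels in line. Checking yaw and height numerically.

```bash
cat > meas2.py <<'E'
from m import *
import sys
g=cv2.cvtColor(np.load(sys.argv[1]),cv2.COLOR_RGB2GRAY).astype(np.float32)
q=lambda a,b:list(range(a,b))
K=lambda r,a:np.round([r[0],r[1]*57.3],2)
L=edge(g,176,186,q(264,292),0,-1);Rr=edge(g,178,188,q(360,386),0,-1)
print("barrel fronts",K(L,0),K(Rr,0),"line deg",np.degrees(np.arctan2(Rr[0]-L[0],373-278)))
print("kn top/bottom",K(edge(g,142,150,q(303,325),0,1),0),K(edge(g,142,150,q(330,350),0,1),0),K(edge(g,177,186,q(303,320),0,1),0))
print("gap back",K(edge(g,135,143,q(300,352),0,-1),0))
print("lateral",[K(edge(g,a,b,q(152,174),1,s),0).tolist() for a,b,s in((252,264,1),(291,298,-1),(298,304,1),(349,356,-1),(386,396,-1))])
print(g[165,288:306],g[165,346:362],sep="\n")
E
python3 meas2.py w6.npy; python3 - <<'E'
from m import *
s=cam("side");f=np.radians(-10.3);A=R.from_euler("z",f)
bo=np.array([556.3,-82.9,0]);blk=bo+A.apply([55,0,0]);leaf=bo+A.apply([-45,0,54])
def show(n,base,p,u,v):
    pr=proj(s,base+A.apply(p))[0];ob=np.array([294+u/8,169+v/8])-.44;print(n,pr,ob,"obs-pred",ob-pr)
show("blk near right top",blk,[30,-38,64],735,392);show("blk far right top",blk,[30,38,64],702,200)
show("leaf near left top",leaf,[-35,-25,10],127,376);show("leaf far left top",leaf,[-35,25,10],120,235);show("leaf near left bot",leaf,[-35,-25,0],130,389);show("leaf near right bot",leaf,[27,-25,0],350,386)
for dz in(0,3):print(proj(s,leaf+[0,0,dz]))
E
```

```text
barrel fronts [180.69   0.84] [182.77   3.86] line deg 1.2559567743824345
kn top/bottom [146.11   0.49] [146.8    0.93] [181.66   0.18]
gap back [139.19   0.99]
lateral [[258.45, -0.6], [292.96, -0.42], [299.62, -1.11], [351.4, -2.13], [391.09, 1.67]]
[233. 233. 235. 231. 206. 165. 145. 136. 114.  97.  98. 145. 210. 239.
 239. 236. 235. 233.]
[166. 169. 169. 171. 167. 154. 129. 110. 122. 127. 128. 130. 145. 154.
 157. 162.]
blk near right top [385.66 216.7 ] [385.44 217.56] obs-pred [-0.22  0.86]
blk far right top [380.11 193.38] [381.31 193.56] obs-pred [1.2  0.18]
leaf near left top [308.99 213.66] [309.44 215.56] obs-pred [0.45 1.9 ]
leaf far left top [308.55 198.15] [308.56 197.94] obs-pred [ 0.01 -0.21]
leaf near left bot [308.99 216.94] [309.81 217.19] obs-pred [0.82 0.25]
leaf near right bot [337.36 216.5 ] [337.31 216.81] obs-pred [-0.05  0.31]
[[324.45 208.77]]
[[324.49 207.8 ]]
```

Height agrees between leaf and block in the side view, x is within 0.2 mm and relative yaw is under 0.5°. Only the ~0.6 mm lateral shift needs correcting.

>>> step_arm(
  commands=[0,0,-0.0006,0,0,0,0,0,0,0,0,0,0,0,0,0,0,0,0,0,0,0,0,0,0,0,0,0],
)

```text
clock: 15.98
eef_pos: [512.3, -74.7, 67.5]
eef_rot: [-1.726, 1.571, 2.812]
wrist_force: [-0.0, 0.2, -1.5]
finger_gap: 27.7
```

```bash
python3 - <<'E'
from h import *
for i in range(3):
    st=manip.read_state();w=manip.camera("wrist");print(st["clock"],np.round(st["eef_pos"],2),np.round(st["wrist_force"],1),st["finger_gap"])
np.save("w7.npy",w)
t=manip.camera("top");s=manip.camera("side")
a=cv2.resize(w[60:200,235:420],(400,303));b=cv2.resize(s[60:210,200:400],(400,300));c=cv2.resize(t[40:340,60:500],(800,290))[:,:]
cv2.imwrite("pics/fin.png",np.vstack([np.hstack([a[:300],b]),c])[:,:,::-1])
E
python3 meas2.py w7.npy
```

```text
15.975 [512.31 -74.66  67.54] [-0.   0.2 -1.5] 27.743332368124268
16.025 [512.31 -74.68  67.54] [ 0.1  0.2 -2. ] 27.443417909657754
16.075 [512.3  -74.69  67.54] [-1.2  0.2 -1.5] 27.624049359851718
barrel fronts [180.76   1.61] [182.99   4.1 ] line deg 1.3467379239874575
kn top/bottom [146.11   0.51] [146.63   0.92] [181.63   0.07]
gap back [139.44   1.41]
lateral [[259.45, -0.57], [293.98, -0.33], [299.65, -0.98], [351.6, -2.13], [391.96, 0.79]]
[234. 232. 233. 233. 231. 207. 168. 146. 133. 113. 101. 146. 210. 240.
 240. 236. 236. 234.]
[172. 168. 169. 168. 166. 157. 126. 108. 107. 122. 130. 126. 131. 148.
 157. 160.]
```

View pics/fin.png

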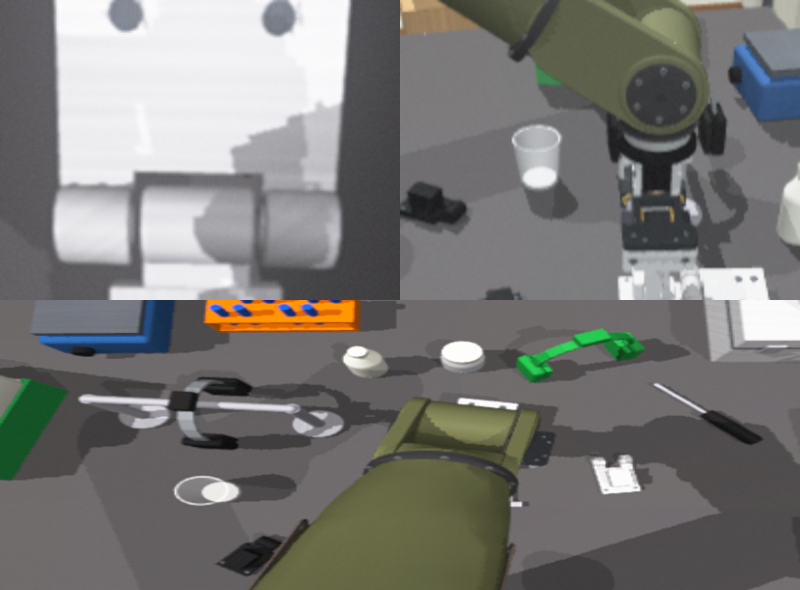

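The final picture shows the knuckle centred in the gap, the ear defenders hanging on the bar, and the spare leaf untouched. Handing in.

```bash
python3 -c "
from cell import manip
print(manip.sign_off());s=manip.read_state();print(s['clock'],s['eef_pos'],s['finger_gap'])"
```

```text
the job is handed in; nothing more can be done
None
the job is handed in; nothing more can be done
```

I hung the ear defenders on the rail and let go. I then took the single-knuckle leaf by its lug and held its knuckle in the block's gap, still in the air, and handed the job in at about 16 s.

- **Ear defenders:** they hang at the middle of the bar with one cup on each side. The last top view showed them still there.
- **Knuckle position:**
  - Along x it is within about 0.2 mm of the bore.
  - Sideways, two measurements differed slightly: centred by the barrels' outer edges, about 0.3 mm off by the left barrel's inner edge.
  - Yaw readings from different edges scattered by about 1°. The relative yaw is about 0.5°, but could be up to about 1°.
- **Height:** it rests on the arm's own reading and a rough side-view check, good to about 1 mm. I re-took no height measurement after the last 0.6 mm sideways shift.
- **Grip:** the wrist force was only about the leaf's weight (1.5–2 N), so nothing suggests it leans on the block. The finger opening was steady at about 27.6 mm.
- **Everything else:** I moved nothing else, and the spare leaf was in place in the last view. The arm partly hid the pin there, so I could not fully check it.

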